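# Put the oil flasks away in the roll-top locker

## Task

Roll the locker's curved cover fully open, lift every oil flask off the spinning turntable and stand it upright inside the locker with its spout pointing straight out of the locker's front, then, with all of them in, roll the cover fully shut again. Leave everything else on the bench where it is.

Things in the scene. Friction and masses are not known exactly. Their poses are not given: they have to be found in the camera images.
- locker: Fixed roll-top locker 450 wide (y) x 380 deep x 235 mm high, half-round side panels 430 mm apart inside. Origin: centre of its underside; -x is its front (to the robot, +-0.12 rad). Floor at z = 12 mm; front sill 56 mm high at x = -194 to -182. The cover's track: radius 190 mm about an axis along y at x = 0, z = 30 mm. The rear half has a fixed roof: load the front half (x -180 to 0) from above.
- cover (a joint): The locker's curved grey slatted tambour cover (420 mm wide, slats 6 mm thick), angle along its track in rad: 0 = fully shut, down at the front sill; 1.5 = fully open, rolled up and back over the rear half. It stays where it is left; moving it takes 1 to 5 N at the grip.
- cover_grip (a point): Grip point of the black pull tab on the middle of the cover's leading edge: 34 mm wide (locker y), 16 thick, standing radially out to 239 mm from the track's axis. The point is 220 mm from that axis; in the locker frame x = -220 cos(0.25 + cover), z = 30 + 220 sin(0.25 + cover) mm. It can be pinched from above across its 34 mm width at any cover angle.
- carousel: Low turntable: white round platter of radius 160 mm, 12 mm thick, top 36 mm above the table, on a fixed foot. Origin: centre of the foot's underside. The platter spins freely at the lightest push.
- flask1: Aluminium oil flask, one of up to four alike (2 or 3 are present): flat-sided, 64 mm long (x), 50 wide (y), 90 high, about 0.3 kg, heavy base; on top a thin brass spout rising towards +x (tip x = 51, z = 112 mm) and a black cap (x = -14, radius 11, to z = 102 mm). Origin: centre of its underside; z up, +x the way the spout points. Starts upright on the platter. In the locker its origin must be at x > -100 mm to clear the cover.
- flask1_ahead (a point): A point in the air 120 mm ahead of that flask's centre line, in the direction of its spout, 50 mm above its underside.
- flask2: Aluminium oil flask, one of up to four alike (2 or 3 are present): flat-sided, 64 mm long (x), 50 wide (y), 90 high, about 0.3 kg, heavy base; on top a thin brass spout rising towards +x (tip x = 51, z = 112 mm) and a black cap (x = -14, radius 11, to z = 102 mm). Origin: centre of its underside; z up, +x the way the spout points. Starts upright on the platter. In the locker its origin must be at x > -100 mm to clear the cover.
- flask2_ahead (a point): A point in the air 120 mm ahead of that flask's centre line, in the direction of its spout, 50 mm above its underside.
- flask3: Aluminium oil flask, one of up to four alike (2 or 3 are present): flat-sided, 64 mm long (x), 50 wide (y), 90 high, about 0.3 kg, heavy base; on top a thin brass spout rising towards +x (tip x = 51, z = 112 mm) and a black cap (x = -14, radius 11, to z = 102 mm). Origin: centre of its underside; z up, +x the way the spout points. Starts upright on the platter. In the locker its origin must be at x > -100 mm to clear the cover.
- flask3_ahead (a point): A point in the air 120 mm ahead of that flask's centre line, in the direction of its spout, 50 mm above its underside.
- flask4: Aluminium oil flask, one of up to four alike (2 or 3 are present): flat-sided, 64 mm long (x), 50 wide (y), 90 high, about 0.3 kg, heavy base; on top a thin brass spout rising towards +x (tip x = 51, z = 112 mm) and a black cap (x = -14, radius 11, to z = 102 mm). Origin: centre of its underside; z up, +x the way the spout points. Starts upright on the platter. In the locker its origin must be at x > -100 mm to clear the cover.
- flask4_ahead (a point): A point in the air 120 mm ahead of that flask's centre line, in the direction of its spout, 50 mm above its underside.
- cartridge1: Bystander, to be left alone: white sealant cartridge, radius 25, 192 mm high, standing. Origin: centre of its underside.
- cartridge2: Bystander, to be left alone: white sealant cartridge, radius 25, 192 mm high, standing. Origin: centre of its underside.
- screwbox: Bystander, to be left alone: cardboard screw box 70 x 110 x 50 mm. Origin: centre of its underside.
- spanner: Bystander, to be left alone: steel spanner lying flat, about 160 mm long. Origin: centre of its underside.
- taperoll: Bystander, to be left alone: grey tape roll, radius 50, 45 mm high. Origin: centre of its underside.
- greasejar: Bystander, to be left alone: jar with black lid, radius 35, 80 mm high. Origin: centre of its underside.
- socket: Bystander, to be left alone: steel socket, radius 20, 60 mm high, standing. Origin: centre of its underside.

How it is judged:
By the outcome, as a careful person would: the job done as asked, in the order asked, and still so for the second after the job is handed in, with the robot touching nothing.
Of flask1, flask2, flask3, flask4 only 2 to 3 are there at a start; the rules pass over those that are not, and their reading is None.
At some moment in a run one of flask1, flask2, flask3, flask4 may be knocked a few centimetres aside while the robot is not near it.
It also fails if it takes over 210 s, if anything falls off the work surface, if the arm or the gripper's body presses on something with over 40 N, if the wrist force passes 120 N, or if a joint passes its speed limit or range.

## Robot

A 6-joint arm with a two-finger parallel gripper is mounted at the origin on the work surface. World frame = base frame: x ahead of the robot, y to its left, z up, the work surface at z = 0. Lengths are in m, angles in degrees, forces in N, time in s.
With the tool pointing down it reaches from about 0.35 to 0.875 m from the base axis. Payload 4.2 kg.
Tool frame: the origin (TCP) lies midway between the tips of the shut fingers; the grasp point (between the pads) lies 19 mm behind it; z points along the fingers, y is the line along which they close (so a half turn about z gives the same grasp; the last joint's range is limited). The gripper opens to 87 mm and grips with 3 to 60 N. Pads are 19 mm wide; open, the fingers measure 117 mm over their backs; the gripper's body (75 mm by 190 mm) begins 51 mm behind the grasp point.
Start: joints at [87.697, 22.042, 0.453, 0, -68.411, -14.817], TCP at [0.184, 0.597, 0.223] pointing down, gripper open.
Joint ranges: [-179.83, 179.83], [-69.29, 118.12], [-61.27, 80.66], [-181.25, 117.63], [-171.15, -9.14], [-177.46, 177.46]. Speed limits (degrees/s): [159.86, 159.86, 180, 180, 180, 180].

## Interface

Orientations are given as [roll, pitch, yaw] about the fixed x, y, z axes, in that order (R = Rz(yaw) Ry(pitch) Rx(roll)).
In Python, from workcell import env gives the robot as it stands. The module is installed in compiled form; this text tells all that it offers. Calls block until the motion is done:
- env.goto(position, orientation): joint-space move of the TCP to a pose.
- env.move_straight(position, rotation=None, rate=0.15, force_limit=None): straight line of the TCP; rotation=None keeps the orientation; rate is the mean speed in m/s. With force_limit (N) it stops when the force on the tool has changed by that much, and returns True; else False.
- env.set_joints(angles): joint-space move.
- env.gripper_to(opening, grasp_force=None): opening from 0.0 (shut) to 1.0 (fully open); grasp_force is the grip in N (None keeps the last); returns when the fingers have stopped.
- env.dwell(seconds).
- env.inverse_kinematics(position, orientation): joint angles nearest the present ones, or None.
- env.read_state(): the state.
- env.grab_frame(name): name is "scene" or "top" or "wrist"; returns a dict with "image" (384x512x3 uint8, blue, green, red), "fx", "fy", "cx", "cy" (pixels), "position" and "orientation" of the camera in the world. Camera axes: x right, y up, looking along -z (the intrinsics and any distortion apply to the point x, -y, -z); pixel columns grow to the right and rows downward; lengths in m; the calibration is good to about 2 mm. A picture is of the moment at which its call begins. There is no depth.
A pose or a line that the arm cannot do raises env.Unreachable and nothing moves.
- env.close_job(): hands the job in; it is judged then, once.
Trained networks look in a picture, given as the dict that the camera call returned (one of the last four; its "shot" number tells which), for a name from the list of things; names that differ only in an ending like _2 or _b are one class to them, and where a whole thing is asked for, a point or a joint stands for the part that bears it (a point fixed in the world has none). Each returns a list of dicts, best first, with "score" (0 to 1); they miss things now and then, are a little off and sometimes report something else, mostly with a low value. They report only what shows in the picture. A call takes as long as a camera call.
- env.search_frame(picture, thing): "xyz" ([x, y, z] in m, in world coordinates, good to about 4 mm: the middle of the surface that is visible of it).
- env.trace(picture, thing): "mask" (384x512 bool, what is visible of it).
The state is a dict: "clock": time; "joint_positions": joint angles; "qvel": joint speeds; "joint_torque": joint torques, N m; "position": TCP position; "tool_rot": TCP orientation; "force": force on the tool from outside, world axes, zero at the start; "wrist_torque": the same for the moment, N m; "opening": opening from 0.0 (shut) to 1.0 (fully open); "finger_force": force on a finger pad.
Only numpy, scipy, OpenCV 4.12 (cv2) and the standard library are available. Lean on these libraries where they do the work, as an engineer would, in place of code of your own. Each camera call takes 0.05 s, during which the arm holds its last target. There are 200 camera calls.

## Working session

There is one attempt and no reset: what is moved stays moved. The work goes in short steps, each a Python script; the robot and the scene stay as the last script left them, time stands still between calls to the robot, and variables do not carry over. Pictures are saved under pics/ and viewed, at most 14 in all, crops included, and the job is handed in when it is done.

```bash
mkdir -p pics; python3 - <<'E'
from workcell import env
import cv2,numpy as np
s=env.read_state();print(s['clock'],s['position'],s['tool_rot'])
for n in("scene","top"):
    f=env.grab_frame(n);cv2.imwrite(f"pics/{n}0.png",f["image"])
    print(n,f['fx'],f['fy'],f['cx'],f['cy'],f['position'],f['orientation'],[k for k in f])
    for t in("locker","cover_grip","carousel","flask1","cartridge1","screwbox","taperoll","greasejar","socket","spanner","cover"):
        r=env.search_frame(f,t);print(t,[(np.round(d['xyz'],3).tolist(),round(d['score'],2)) for d in r[:5]])
E
```

```text
0.0 [0.18377563 0.5967143  0.22144379] [ 1.79871610e+02 -5.11937526e-03 -1.71325830e+01]
scene 355.21001462523805 355.21001462523805 250.87719635021696 191.79886910631103 [ 0.84968718 -0.47322492  0.96695475] [31.26799225  0.32106817 40.48422998] ['image', 'fx', 'fy', 'cx', 'cy', 'position', 'orientation', 'shot']
locker [([0.645, 0.134, 0.177], 0.66), ([0.373, -0.132, 0.056], 0.43)]
cover_grip [([0.563, 0.166, 0.218], 0.92)]
carousel [([0.53, -0.314, 0.038], 0.72)]
flask1 [([0.55, -0.206, 0.133], 0.96), ([0.455, -0.26, 0.124], 0.95), ([0.593, -0.311, 0.131], 0.88), ([0.742, -0.146, 0.15], 0.44)]
cartridge1 [([0.593, -0.312, 0.131], 0.6), ([0.741, -0.15, 0.154], 0.59), ([0.296, 0.382, 0.12], 0.55)]
screwbox [([0.267, -0.324, 0.044], 0.58)]
taperoll [([0.757, -0.252, 0.049], 0.72)]
greasejar [([0.334, 0.278, 0.062], 0.62)]
socket [([0.373, -0.13, 0.056], 0.61)]
spanner [([0.327, 0.163, 0.008], 0.5)]
cover [([0.563, 0.171, 0.22], 0.57)]
top 363.6318988090388 363.6318988090388 246.8441336842468 194.9525582422731 [ 0.41383399 -0.08092001  1.13624839] [  4.15954209   1.37274215 -90.44189216] ['image', 'fx', 'fy', 'cx', 'cy', 'position', 'orientation', 'shot']
locker [([0.577, 0.197, 0.192], 0.61)]
cover_grip [([0.537, 0.191, 0.204], 0.81)]
carousel [([0.509, -0.285, 0.034], 0.57)]
flask1 [([0.443, -0.25, 0.126], 0.84), ([0.585, -0.287, 0.124], 0.78), ([0.533, -0.201, 0.126], 0.7), ([0.257, -0.314, 0.051], 0.53), ([0.509, -0.286, 0.034], 0.25)]
cartridge1 [([0.289, 0.385, 0.142], 0.9), ([0.723, -0.128, 0.165], 0.67)]
screwbox [([0.255, -0.312, 0.05], 0.92)]
taperoll [([0.759, -0.242, 0.05], 0.84), ([0.536, 0.19, 0.203], 0.54)]
greasejar [([0.322, 0.288, 0.083], 0.95)]
socket [([0.361, -0.119, 0.06], 0.56)]
spanner [([0.33, 0.156, 0.006], 0.54)]
cover [([0.532, 0.19, 0.208], 0.82), ([0.51, -0.286, 0.033], 0.69)]
```

View pics/scene0.png

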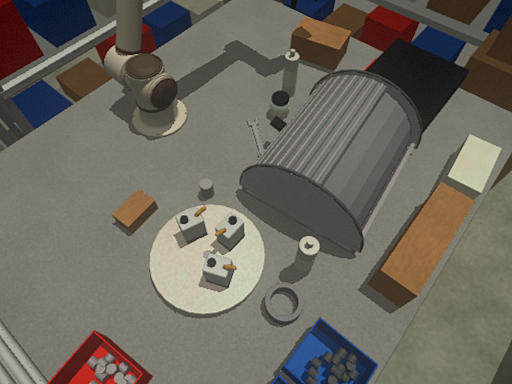

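View pics/top0.png

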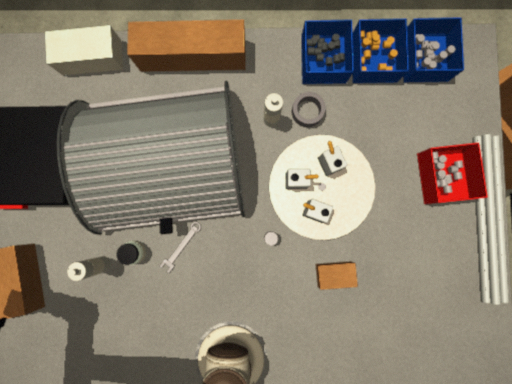

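```bash
cat > h.py <<'E'
from workcell import env
import cv2,numpy as np
from scipy.spatial.transform import Rotation as R
from scipy.optimize import least_squares
def cam(f): return np.array(f['position']),R.from_euler('xyz',f['orientation'],degrees=True).as_matrix()
def ray(f,uv):
    p,M=cam(f);u,v=uv
    return p,M@np.array([(u-f['cx'])/f['fx'],-(v-f['cy'])/f['fy'],-1.])
def atz(f,uv,z):
    p,d=ray(f,uv);return p+d*(z-p[2])/d[2]
def proj(f,X):
    p,M=cam(f);c=(np.atleast_2d(X)-p)@M
    return np.c_[f['cx']-f['fx']*c[:,0]/c[:,2],f['cy']+f['fy']*c[:,1]/c[:,2]]
def flasks(f,zb=0.036,n=4,thr=.4):
    """cap/spout based pose (x,y,yaw deg) of each flask seen in f; zb underside height"""
    out=[];im=f['image'].astype(int);hsv=cv2.cvtColor(f['image'],cv2.COLOR_BGR2HSV)
    for d in env.trace(f,'flask1'):
        if d['score']<thr: continue
        m=cv2.dilate(d['mask'].astype(np.uint8),np.ones((3,3)))>0
        blk=m&(hsv[...,2]<70); org=m&(hsv[...,1]>110)&(hsv[...,2]>90)
        if blk.sum()<8 or org.sum()<5: continue
        k,l,st,ce=cv2.connectedComponentsWithStats(blk.astype(np.uint8))
        i=1+np.argmax(st[1:,4]);c=ce[i]
        o=np.argwhere(org)[:,::-1].mean(0)
        C=atz(f,c,zb+.101);O=atz(f,o,zb+.102)
        w=np.degrees(np.arctan2(*(O-C)[1::-1]))
        u=np.array([np.cos(np.radians(w)),np.sin(np.radians(w))])
        xy=C[:2]+.014*u
        out.append((round(d['score'],2),xy.round(4),round(w,1),c.round(1),o.round(1),int(blk.sum()),int(org.sum()),round(np.linalg.norm(O-C),4)))
    return out
E
python3 - <<'E'
from h import *
f=env.grab_frame("top")
for o in flasks(f):print(o)
g=env.grab_frame("scene")
for o in flasks(g):print(o)
a=cv2.resize(f['image'][130:250,265:365],None,fx=4,fy=4,interpolation=cv2.INTER_CUBIC)
b=cv2.resize(f['image'][200:250,70:250],None,fx=3,fy=4,interpolation=cv2.INTER_CUBIC)
cv2.imwrite('pics/c1.png',a)
# go look at the tab
env.goto([.40,.17,.33],[180,0,0]) if 0 else None
b=cv2.resize(f['image'][195:245,70:260],None,fx=4,fy=4,interpolation=cv2.INTER_CUBIC)
cv2.imwrite('pics/c2.png',b)
for s,e in((f,(166,226)),):print(atz(s,e,.09))
w=env.grab_frame("wrist");print(w['position'],w['orientation'],w['fx'])
E
```

```text
(0.76, array([ 0.4426, -0.2574]), np.float64(69.3), array([324.9, 212.1]), array([308.7, 206.2]), 33, 46, np.float64(0.0468))
(0.56, array([ 0.5863, -0.3033]), np.float64(22.5), array([337.6, 162.7]), array([330.7, 147.1]), 31, 47, np.float64(0.0472))
(0.94, array([ 0.5371, -0.2039]), np.float64(-90.9), array([232.1, 219.9]), array([219.9, 231.8]), 83, 43, np.float64(0.0456))
(0.76, array([ 0.4445, -0.2573]), np.float64(72.3), array([183.8, 219.5]), array([199.7, 210.9]), 90, 45, np.float64(0.047))
(0.63, array([ 0.5883, -0.3024]), np.float64(25.6), array([211.2, 262.2]), array([229.3, 266.7]), 79, 49, np.float64(0.0461))
[0.40259227 0.17739827 0.09      ]
[0.26108588 0.57300607 0.38483593] [-1.70869901e+01  1.40912940e-02 -1.07172950e+02] 279.85687060017494
```

View pics/c1.png

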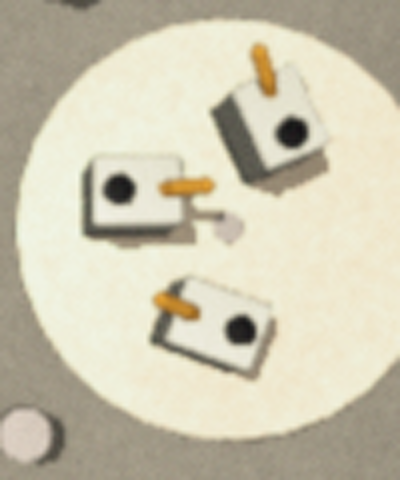

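View pics/c2.png

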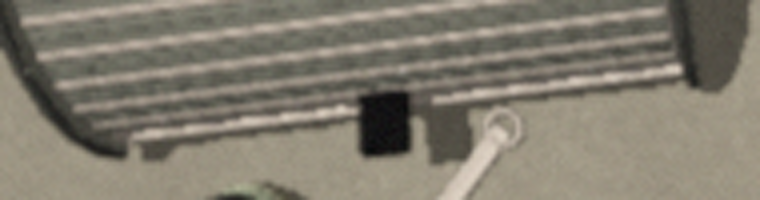

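```bash
python3 - <<'E'
from h import *
f=env.grab_frame("top")
a=atz(f,(102.5,230),.056);b=atz(f,(240,213.2),.056);d=a-b
yaw=np.degrees(np.arctan2(-d[0],d[1]));print(a,b,yaw)
env.goto([.37,.175,.30],[180,0,yaw])
w=env.grab_frame("wrist");cv2.imwrite('pics/w1.png',w['image']);print(proj(w,[[.40,.175,.09]]),env.read_state()['clock'],env.read_state()['joint_positions'])
np.save('w1.npy',w,allow_pickle=True)
E
```

```text
[0.39173394 0.37642612 0.056     ] [ 0.43847266 -0.03488978  0.056     ] 6.482837038660729
[[259.45938012 146.06201877]] 3.2583 [ 4.83494893e+01 -2.78748110e+00 -1.91135730e+01 -1.88397298e-03
 -7.36940344e+01  4.81769324e+01]
```

View pics/w1.png

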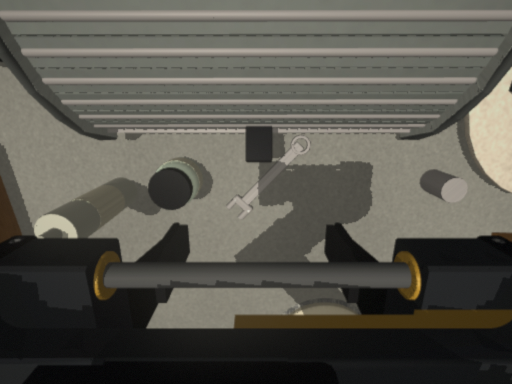

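```bash
python3 - <<'E'
from h import *
w=np.load('w1.npy',allow_pickle=True).item();f=env.grab_frame("top")
for g,p in((w,(259,161)),(f,(166.2,233.7))):
    P=atz(g,p,.097);print(P)
    y=np.radians(6.6);print('origin',P[:2]+.2296*np.array([np.cos(y),np.sin(y)]))
# sharper outer edges of tab in wrist
g=cv2.cvtColor(w['image'],cv2.COLOR_BGR2GRAY)
print(g[115:175:2,259]);print(g[145,238:282])
a=atz(w,(118,131),.056);b=atz(w,(410,131),.056);d=a-b;print(a,b,np.degrees(np.arctan2(-d[0],d[1])),np.linalg.norm(d))
a=atz(w,(90,137),.0);b=atz(w,(432,137),.0);print(a,b)
E
```

```text
[0.38136024 0.17351128 0.097     ]
origin [0.60943863 0.19990084]
[0.38072181 0.17490832 0.097     ]
origin [0.6088002  0.20129789]
[147 130  79 103  82 116  44  40  40  40  41  41  42  42  42  42  43  43
  44  44  44  46  44  41  93  98  86  97 101 101]
[133 137 140 138 136 135 131  97  56  44  44  45  45  44  44  43  43  43
  44  44  42  42  43  42  43  42  41  42  41  41  42  40  41  41  61  79
  82  80  81  81  81  81  81  80]
[0.39396236 0.37668688 0.056     ] [ 0.44072201 -0.03628643  0.056     ] 6.459905948551234 0.4156120958824296
[0.37137145 0.44886207 0.        ] [ 0.43407751 -0.10493693  0.        ]
```

```bash
cat >> h.py <<'E'
LO=np.array([.609,.2005]);LY=6.5
def L(x,y,z):
    a=np.radians(LY);return np.array([LO[0]+x*np.cos(a)-y*np.sin(a),LO[1]+x*np.sin(a)+y*np.cos(a),z])
def grip(c,r=.223,dy=0): return L(-r*np.cos(.25+c),dy,.03+r*np.sin(.25+c)-.019)
def st(): s=env.read_state();print(round(s['clock'],1),np.round(s['position'],4),np.round(s['force'],1),round(s['opening'],3),np.round(s['finger_force'],1))
E
python3 - <<'E'
from h import *
env.gripper_to(.8,20)
g=grip(0);env.goto(g+[0,0,.1],[180,0,LY]);env.move_straight(g+[0,0,.03])
print(env.move_straight(g,rate=.08,force_limit=8));st()
env.gripper_to(0,20);st()
for i,c in enumerate(np.linspace(0,1.5,14)[1:]):
    env.move_straight(grip(c),rate=.12)
    if i in(0,3,7,12): st()
s=env.read_state();w=env.grab_frame("top");cv2.imwrite('pics/t2.png',w['image'])
E
```

```text
False
5.7 [0.3948 0.1764 0.0667] [ 1.3 -0.4  0.6] 0.804 0.0
6.4 [0.3943 0.176  0.0662] [ 0.1 -1.2  1.6] 0.389 20.0
6.8 [0.4042 0.1772 0.0915] [ 7.3 -2.9 -2.8] 0.387 20.0
7.9 [0.4435 0.1817 0.1565] [ 8.  -1.4 -7.3] 0.386 20.0
9.3 [0.5238 0.1909 0.215 ] [  6.2   0.6 -10.7] 0.39 20.0
11.2 [0.644  0.2046 0.2307] [-10.4   2.1  -7.6] 0.387 20.0
```

View pics/t2.png

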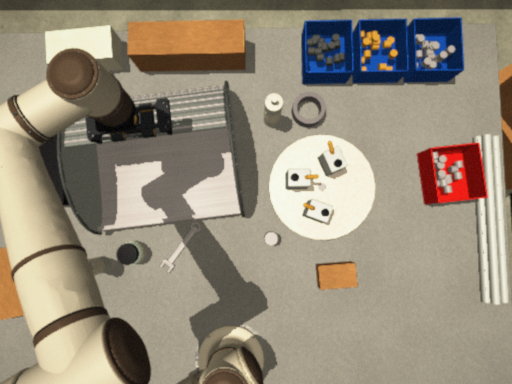

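```bash
python3 - <<'E'
from h import *
print(env.move_straight(grip(1.54),rate=.05,force_limit=15));st()
env.gripper_to(.8);p=env.read_state()['position'];env.move_straight(p+[0,0,.08])
# go to look at carousel
env.goto([.44,-.26,.32],[180,0,0]);st()
f=env.grab_frame("top");cv2.imwrite('pics/c3.png',cv2.resize(f['image'][75:245,50:260],None,fx=3.5,fy=3.5,interpolation=cv2.INTER_CUBIC))
g=env.grab_frame("scene")
w=env.grab_frame("wrist")
for x in(f,g,w):
    print('-')
    for o in flasks(x):print(o)
E
```

```text
True
11.4 [0.6464 0.205  0.2306] [-0.3  0.   3.2] 0.388 20.0
14.8 [ 0.4407 -0.2595  0.3198] [ 0.3 -0.4 -1. ] 0.8 0.0
-
(0.89, array([ 0.5918, -0.3034]), np.float64(26.8), array([338. , 160.6]), array([330.7, 147. ]), 9, 48, np.float64(0.0426))
-
(0.89, array([ 0.5886, -0.3027]), np.float64(25.8), array([211.2, 262.4]), array([229.3, 266.8]), 53, 50, np.float64(0.0461))
(0.89, array([ 0.537 , -0.2036]), np.float64(-90.6), array([232.1, 219.8]), array([219.9, 231.8]), 73, 42, np.float64(0.046))
(0.73, array([ 0.4442, -0.2572]), np.float64(71.1), array([183.7, 219.3]), array([199.4, 211.2]), 94, 42, np.float64(0.0459))
-
(0.83, array([ 0.4432, -0.2562]), np.float64(70.5), array([264.4, 174.3]), array([228.6, 162. ]), 224, 204, np.float64(0.0474))
(0.72, array([ 0.5355, -0.2034]), np.float64(-88.9), array([196.3,  93.3]), array([235.8,  92.4]), 203, 275, np.float64(0.0461))
(0.69, array([ 0.5859, -0.3021]), np.float64(23.5), array([299.5,  57.6]), array([284.6,  15.4]), 284, 329, np.float64(0.0451))
(0.66, array([ 0.3305, -0.3007]), np.float64(-159.2), array([283.1, 242. ]), array([287.9, 254.7]), 623, 680, np.float64(0.0202))
```

View pics/c3.png

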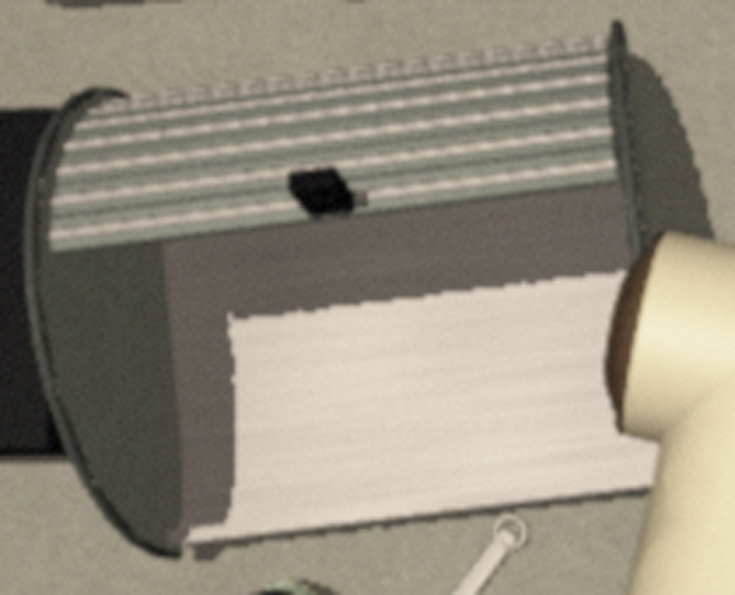

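```bash
cat >> h.py <<'E'
H=.054
def pick(xy,yaw):
    env.gripper_to(.95,25)
    p=np.array([xy[0],xy[1],.036+H])
    env.goto(p+[0,0,.13],[180,0,yaw]);env.move_straight(p+[0,0,.07])
    print('hit',env.move_straight(p,rate=.08,force_limit=6));st()
    env.gripper_to(0,25);st()
    env.move_straight(p+[0,0,.06],rate=.1);env.move_straight(p+[0,0,.25],rate=.2);st()
def place(y,x=-.078):
    q=L(x,y,.012+H)
    env.goto(q+[0,0,.27],[180,0,LY+180]);env.move_straight(q+[0,0,.03],rate=.2)
    print('touch',env.move_straight(q-[0,0,.004],rate=.03,force_limit=5));st()
    env.gripper_to(.85);st()
    env.move_straight(q+[0,0,.08],rate=.12);env.move_straight(q+[0,0,.27],rate=.25)
def look():
    env.goto([.44,-.26,.32],[180,0,0])
    w=env.grab_frame("wrist");g=env.grab_frame("scene")
    for x in(w,g):
        print('-')
        for o in flasks(x):print(o)
    return w
E
python3 - <<'E'
from h import *
pick([.4435,-.2565],70.7)
E
```

```text
hit False
18.4 [ 0.444  -0.2566  0.0905] [-0.5  0.2  1. ] 0.949 0.0
19.1 [ 0.4433 -0.2565  0.09  ] [-0.6 -0.   1.3] 0.571 24.8
20.9 [ 0.4429 -0.2561  0.3384] [ 0.4 -0.1 -3.5] 0.577 24.8
```

```bash
python3 - <<'E'
from h import *
place(.10);st()
w=env.grab_frame("wrist");cv2.imwrite('pics/w4.png',w['image'])
for o in flasks(w,.012):print(o)
print(L(-.078,.1,0),env.read_state()['position'])
look()
E
```

```text
touch True
27.5 [0.5201 0.2907 0.0659] [-1.1 -1.2  3.3] 0.57 24.9
28.2 [0.5189 0.29   0.0646] [ 0.9  0.  -0.1] 0.854 0.0
30.0 [0.5195 0.2907 0.3338] [ 0.4 -0.4 -0.4] 0.853 0.0
(0.61, array([0.5185, 0.2896]), np.float64(-175.0), array([256.7, 176.8]), array([257.5, 143.6]), 145, 172, np.float64(0.0466))
[0.52018107 0.29102733 0.        ] [0.51952953 0.29061369 0.33356303]
-
(0.85, array([ 0.5358, -0.2034]), np.float64(-89.4), array([195.9,  92.5]), array([235.4,  92. ]), 243, 271, np.float64(0.0462))
(0.71, array([ 0.5858, -0.3021]), np.float64(23.4), array([298.8,  57.3]), array([284.1,  15.3]), 282, 326, np.float64(0.0449))
-
(0.79, array([0.5537, 0.1872]), np.float64(126.9), array([320.3, 141.1]), array([318.9, 113.1]), 95, 36, np.float64(0.1124))
(0.74, array([ 0.5884, -0.3027]), np.float64(25.7), array([211.2, 262.3]), array([229.2, 266.8]), 54, 51, np.float64(0.0459))
(0.62, array([ 0.5371, -0.2035]), np.float64(-91.0), array([232.2, 219.8]), array([219.9, 231.8]), 71, 43, np.float64(0.046))
```

View pics/w4.png

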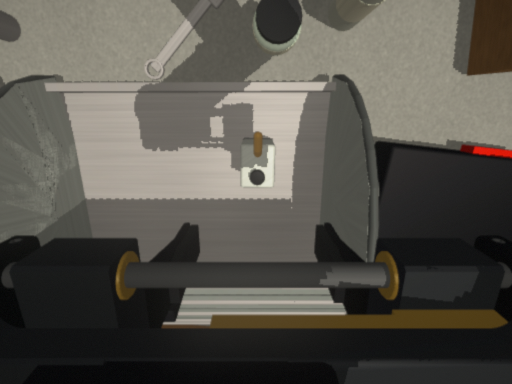

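```bash
python3 - <<'E'
from h import *
pick([.5362,-.2035],-90)
place(0)
w=env.grab_frame("wrist")
for o in flasks(w,.012):print(o)
look()
E
```

```text
hit False
37.2 [ 0.5367 -0.2036  0.0906] [-0.3  0.1  0.4] 0.949 0.0
37.9 [ 0.5362 -0.2035  0.0901] [-0.5 -0.4  1. ] 0.57 25.0
39.7 [ 0.5355 -0.2032  0.3383] [ 0.2 -0.4 -3.1] 0.574 25.0
touch True
43.9 [0.5312 0.1915 0.066 ] [-1.1 -0.6  4.9] 0.572 25.0
44.6 [0.5299 0.1907 0.0645] [ 0.5 -0.5  0.3] 0.852 0.0
(0.84, array([0.5316, 0.1906]), np.float64(-173.9), array([256.7, 178.3]), array([256.9, 145.2]), 138, 160, np.float64(0.0466))
(0.83, array([0.4781, 0.2985]), np.float64(-177.4), array([338.8, 149.1]), array([344.3, 113.7]), 202, 214, np.float64(0.0467))
-
(0.88, array([ 0.5859, -0.3019]), np.float64(23.5), array([298.7,  57.2]), array([283.9,  15.3]), 289, 327, np.float64(0.0448))
-
(0.96, array([0.5666, 0.101 ]), np.float64(130.6), array([307.1, 161.2]), array([304.4, 133.5]), 111, 34, np.float64(0.1031))
(0.9, array([0.5178, 0.2034]), np.float64(134.0), array([314.1, 132. ]), array([309.8, 109.9]), 75, 37, np.float64(0.0906))
(0.67, array([ 0.5888, -0.3027]), np.float64(26.1), array([211.3, 262.4]), array([229.3, 266.8]), 42, 49, np.float64(0.0458))
```

```bash
python3 - <<'E'
from h import *
pick([.587,-.3022],25)
place(-.10)
w=env.grab_frame("wrist")
for o in flasks(w,.012):print(o)
env.goto(list(L(-.078,.05,.33)),[180,0,LY+180])
w=env.grab_frame("wrist");cv2.imwrite('pics/w5.png',w['image'])
for o in flasks(w,.012):print(o)
E
```

```text
hit False
52.7 [ 0.5875 -0.3024  0.0907] [ 0.1 -0.2  0.4] 0.948 0.0
53.4 [ 0.5869 -0.3022  0.0901] [-0.6  0.6  1.2] 0.576 24.8
55.2 [ 0.5865 -0.3018  0.3381] [-0.  -0.1 -4.1] 0.578 24.8
touch True
60.9 [0.5426 0.0921 0.066 ] [-0.5  0.2  4.5] 0.574 24.9
61.7 [0.5411 0.0916 0.0645] [ 0.2 -0.6  0.7] 0.849 0.0
(0.63, array([0.4782, 0.2976]), np.float64(-179.4), array([410.5, 149. ]), array([420.2, 113.2]), 394, 225, np.float64(0.0474))
(0.62, array([0.5408, 0.0912]), np.float64(-175.3), array([256.3, 176.9]), array([257.3, 143.9]), 160, 173, np.float64(0.0463))
(0.91, array([0.5313, 0.1915]), np.float64(-173.4), array([220.8, 177.6]), array([219.4, 144.2]), 156, 190, np.float64(0.0464))
(0.65, array([0.5404, 0.0931]), np.float64(-173.6), array([149.7, 176.1]), array([145.6, 142.6]), 222, 196, np.float64(0.0463))
(0.65, array([0.48  , 0.2964]), np.float64(178.6), array([299.7, 149.5]), array([306.7, 112.3]), 52, 213, np.float64(0.0488))
```

View pics/w5.png

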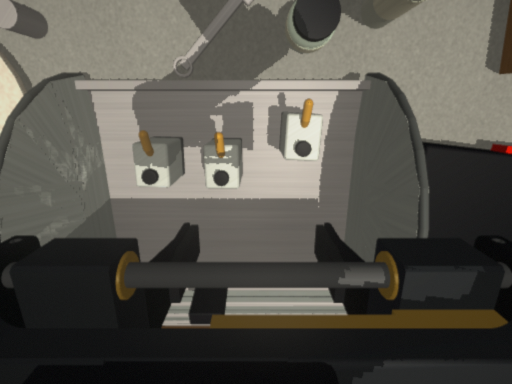

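```bash
python3 - <<'E'
from h import *
env.goto([.479,.298,.30],[180,0,LY+180])
w=env.grab_frame("wrist")
o=min(flasks(w,.012),key=lambda o:np.hypot(*(o[1]-[.479,.298])));print(o)
env.goto([o[1][0],o[1][1],.26],[180,0,o[2]])
w=env.grab_frame("wrist");cv2.imwrite('pics/w6.png',w['image'])
o=min(flasks(w,.012),key=lambda o:np.hypot(*(o[1]-[.479,.298])));print(o)
E
```

```text
(0.97, array([0.4772, 0.2993]), np.float64(-176.2), array([258.1, 181.7]), array([259.9, 145.8]), 177, 213, np.float64(0.0464))
(0.75, array([0.477 , 0.2995]), np.float64(-176.0), array([258.9, 191.9]), array([258.8, 151.9]), 238, 265, np.float64(0.0465))
```

View pics/w6.png

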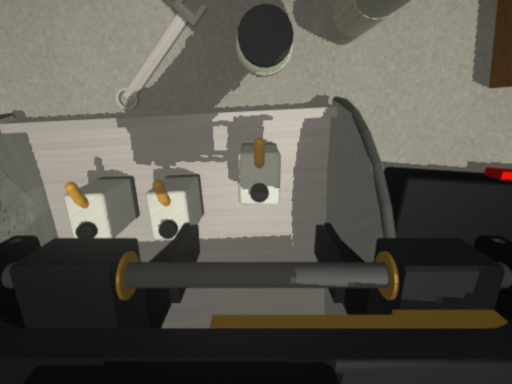

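```bash
python3 - <<'E'
from h import *
a=np.radians(LY);ey=np.array([-np.sin(a),np.cos(a),0])
env.gripper_to(.98,25)
p=np.array([.477,.2995,.012+.044])-.009*ey
env.goto(p+[0,0,.2],[180,0,-176.0]);env.move_straight(p+[0,0,.07])
hit=env.move_straight(p,rate=.05,force_limit=5);print(hit);st()
if not hit:
    env.gripper_to(0,25);st()
    w=env.grab_frame("wrist");cv2.imwrite('pics/w7.png',w['image'])
    env.move_straight(p+[0,0,.03],rate=.08);st()
    q=L(-.078,.098,.012+.044)
    env.move_straight(q+[0,0,.03],[180,0,LY+180],rate=.1)
    print(env.move_straight(q-[0,0,.004],rate=.03,force_limit=5));st()
    env.gripper_to(.85);env.move_straight(q+[0,0,.08],rate=.12);env.move_straight(q+[0,0,.27],rate=.25)
    w=env.grab_frame("wrist")
    for o in flasks(w,.012):print(o)
E
```

```text
False
68.5 [0.4782 0.2907 0.0564] [1.  0.4 1. ] 0.979 0.0
69.2 [0.4782 0.2908 0.0561] [1.  0.9 0.4] 0.575 25.0
69.8 [0.4777 0.2903 0.0859] [-0.2  0.5 -2.5] 0.571 25.0
True
71.3 [0.5202 0.2889 0.056 ] [-0.5 -0.6  4.4] 0.571 25.0
(0.97, array([0.5406, 0.0935]), np.float64(-173.0), array([115.1, 178.5]), array([109.3, 144.5]), 266, 222, np.float64(0.0466))
(0.83, array([0.5202, 0.2881]), np.float64(-174.5), array([256.9, 179.6]), array([257.4, 145.7]), 145, 181, np.float64(0.0465))
(0.72, array([0.5311, 0.1919]), np.float64(-172.6), array([187. , 179.7]), array([183.6, 145.8]), 173, 195, np.float64(0.0466))
```

```bash
python3 - <<'E'
from h import *
env.gripper_to(.8,20)
g=grip(1.49);env.goto(g+[0,0,.1],[180,0,LY]);env.move_straight(g+[0,0,.03])
w=env.grab_frame("wrist")
for o in flasks(w,.012):print(o)
for o in flasks(env.grab_frame("top"),.012,thr=.3):print(o)
hit=env.move_straight(g,rate=.08,force_limit=8);print(hit);st()
env.gripper_to(0,20);st()
for i,c in enumerate(np.linspace(1.49,0,14)[1:]):
    env.move_straight(grip(c),rate=.12)
    if i%3==0 or i==12: st()
print(env.move_straight(grip(-.04),rate=.03,force_limit=12));st()
env.gripper_to(.8);p=env.read_state()['position']
env.move_straight(p+[0,0,.15]);env.goto([.35,-.1,.4],[180,0,LY]);st()
f=env.grab_frame("top");cv2.imwrite('pics/t9.png',f['image'])
E
```

```text
(0.97, array([0.5369, 0.192 ]), np.float64(-173.3), array([256.8, 254.7]), array([256.9, 295.9]), 329, 119, np.float64(0.06))
(0.59, array([0.5521, 0.1202]), np.float64(-150.7), array([311.2, 250.4]), array([333.1, 304.2]), 214, 29, np.float64(0.0856))
(0.92, array([0.507 , 0.2482]), np.float64(116.4), array([144. , 187.2]), array([127.2, 195.6]), 69, 39, np.float64(0.0531))
(0.82, array([0.5426, 0.0897]), np.float64(-176.1), array([194.8, 171.6]), array([195.8, 188.1]), 49, 38, np.float64(0.0476))
(0.77, array([0.5334, 0.1891]), np.float64(-173.8), array([159.8, 175.2]), array([161.4, 191.6]), 72, 44, np.float64(0.0475))
False
78.4 [0.6464 0.2047 0.2307] [ 0.6 -0.7  0.2] 0.799 0.0
79.1 [0.6463 0.205  0.2309] [0.1 2.3 1. ] 0.39 20.0
79.5 [0.6209 0.202  0.234 ] [0.  0.6 0.8] 0.386 20.0
80.6 [0.5456 0.1934 0.2254] [-1.7  1.1  7.3] 0.387 20.0
81.7 [0.4772 0.1855 0.1901] [-4.2  2.4  3.9] 0.386 20.0
82.8 [0.426  0.1796 0.1357] [ 4.7  0.3 -5.4] 0.388 20.0
83.9 [0.3947 0.176  0.0661] [ 5.5 -2.2 -4.9] 0.383 20.0
True
84.1 [0.3947 0.176  0.0653] [ 0.3 -1.4  4.6] 0.387 20.0
87.4 [ 0.3501 -0.0995  0.3989] [ 1.1 -0.  -0.3] 0.799 0.0
```

View pics/t9.png

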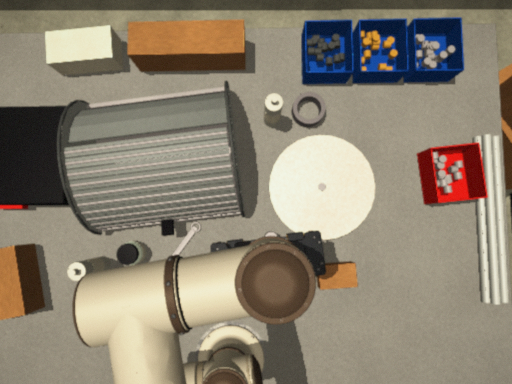

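```bash
python3 - <<'E'
from h import *
for n in('top0','t9'):
    g=cv2.imread(f'pics/{n}.png',0)[205:245,150:185]
    m=g<35;ys,xs=np.where(m);print(n,m.sum(),xs.mean()+150,ys.mean()+205,ys.min()+205,ys.max()+205,xs.min()+150,xs.max()+150)
env.goto([.37,.175,.30],[180,0,6.483])
w=env.grab_frame("wrist");g=cv2.cvtColor(w['image'],cv2.COLOR_BGR2GRAY)
print(g[115:175:2,259]);print(g[145,238:282])
E
```

```text
top0 161 165.91925465838509 225.32298136645963 218 233 160 171
t9 152 167.2828947368421 226.69736842105263 220 234 162 173
[ 96 102  94 150 105  98 121  79  48  51  49  51  50  52  51  52  53  53
  52  53  54  54  54  51  65  99 105 105 104  89]
[140 144 144 141 139 140 135  89  56  53  55  55  54  54  54  53  53  53
  53  52  53  52  52  52  52  50  51  50  49  50  50  48  47  76  86  87
  85  85  84  84  85  85  88 116]
```

```bash
python3 - <<'E'
from h import *
st();print(env.close_job())
E
```

```text
88.6 [0.3703 0.1746 0.3005] [ 0.4 -0.   0.2] 0.803 0.0
the job is handed in; nothing more can be done
None
```

The job is handed in at 88.6 s of 210 s: all three flasks stand in the locker with spouts to the front (within about 2° by camera) and the cover is rolled fully shut; one flask was knocked about 4 cm inside the locker and I set it back before closing.

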